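# Spice jars back to the mint shelf in the same order

## Robot

A 6-joint arm with a two-finger parallel gripper is mounted at the origin on the work surface. World frame = base frame: x ahead of the robot, y to its left, z up, the work surface at z = 0. Lengths are in mm, angles in rad, forces in N, time in s.
With the tool pointing down it reaches from about 375 to 975 mm from the base axis. Payload 3.8 kg.
Tool frame: the origin (TCP) lies at the very end of the fingers, on their centre line; the grasp point (between the pads) lies 19 mm behind it; z points along the fingers, y is the line along which they close (so a half turn about z gives the same grasp; the last joint's range is limited). The gripper opens to 88 mm and grips with 3 to 60 N. Pads are 18 mm wide; open, the fingers measure 123 mm over their backs; the gripper's body (75 mm by 187 mm) begins 45 mm behind the grasp point.
Start: joints at [-1.2, 0.264, 1.604, -0, 1.274, -0.037], TCP at [267.693, -619.644, 238.706] pointing down, gripper open.
Joint ranges: [-2.63, 2.63], [-0.94, 2.18], [0.31, 2.57], [-1.31, 4.45], [0, 2.66], [-2.55, 2.55]. Speed limits (rad/s): [2.57, 2.57, 3.14, 3.14, 3.14, 3.14].

## Interface

Orientations are given as a unit quaternion [w, x, y, z].
In Python, from station import manip gives the robot as it stands. The module is installed in compiled form; this text tells all that it offers.
- The arm moves only by the shell command python3 -m handwheel 'ROWS' [FORCE]. ROWS is JSON, a list of rows, each a list of 7 numbers: the finger opening in mm, from 0 to 88.1, then the shift along the tool's x, y, z in units of 30 mm (1.0 is 30 mm), then the turn, a rotation vector about the tool's x, y, z in units of 5 degrees (1.0 is 5 degrees). A call has 1 to 20 rows; each row is the pose to reach, as a shift and turn from the pose commanded when the call began, along the tool's axes at that moment; what a row does not reach only later rows make up. A row lasts 1/12 s, in which the tool goes at most 41.7 mm and 7.16 degrees, less where a joint would pass 70% of its speed; a pose out of reach is approached as far as the arm can. A call with a gripper value outside its range is refused whole. The fingers move at their own pace and stop on an object; FORCE is the grip in N (left out, the last holds). Time passes only in rows, so rows that repeat a pose let the fingers close. It gives the time, the measured TCP pose, the force, the opening and the grip force at its end, in the units of the state.
- manip.get_state(): the state, without advancing time (a new reading comes with each control period).
- manip.snapshot(name): name is "scene" or "top" or "wrist"; returns a dict with "frame" (400x640x3 uint8, red, green, blue), "depth" (400x640 float32, mm along the optical axis (not along the pixel's ray), 0 where there is no reading), "mtx" (3x3 intrinsics, pixels), "distortion" ([k1, k2, p1, p2, k3] as OpenCV has them; the pictures are not rectified), "R" (3x3) and "t" (3): a world point X has camera coordinates R X + t. Camera axes: x right, y down, z forward; pixel columns grow to the right and rows downward; lengths in mm; the calibration is good to about 2 mm. A picture is of the moment at which its call begins.
- manip.job_done(): hands the job in; it is judged then, once.
The state is a dict: "clock": time; "joint_pos": joint angles; "qvel": joint speeds; "effort": joint torques, N m; "ee_pos": TCP position; "tool_rot": TCP orientation; "wrist_force": force on the tool from outside, world axes, zero at the start; "torque": the same for the moment, N m; "grip_width": opening from 0.0 (shut) to 1.0 (fully open); "grip_force": force on a finger pad.
Only numpy, scipy, OpenCV 4.12 (cv2) and the standard library are available. Lean on these libraries where they do the work, as an engineer would, in place of code of your own. Each camera call takes 0.05 s, during which the arm holds its last target. There are 200 camera calls.

## Task

The four refilled spice jars stand in a row on the wooden tray, each in front of the refill tin with a lid of its own colour. Move them to the mint-green spice shelf, one gently set down upright in the middle of each round cork seat, in the same left-to-right order as they stand on the tray now. Don't knock any jar over, and leave the tins standing where they are.

Things in the scene. Friction and masses are not known exactly. Their poses are not given: they have to be found in the camera images.
- jar_red: Loose spice jar: closed cream stoneware cylinder with a red lid of the same width, 44 mm diameter, 88 mm high, about 0.17 kg; lid and jar are one piece, straight-sided. Origin: centre of its underside; z up along the jar. Starts upright on the wooden tray (floor 8 mm above the worktop), in the front row.
- jar_yellow: Loose spice jar: closed cream stoneware cylinder with a yellow lid of the same width, 44 mm diameter, 88 mm high, about 0.17 kg; lid and jar are one piece, straight-sided. Origin: centre of its underside; z up along the jar. Starts upright on the wooden tray (floor 8 mm above the worktop), in the front row.
- jar_blue: Loose spice jar: closed cream stoneware cylinder with a blue lid of the same width, 44 mm diameter, 88 mm high, about 0.17 kg; lid and jar are one piece, straight-sided. Origin: centre of its underside; z up along the jar. Starts upright on the wooden tray (floor 8 mm above the worktop), in the front row.
- jar_black: Loose spice jar: closed cream stoneware cylinder with a black lid of the same width, 44 mm diameter, 88 mm high, about 0.17 kg; lid and jar are one piece, straight-sided. Origin: centre of its underside; z up along the jar. Starts upright on the wooden tray (floor 8 mm above the worktop), in the front row.
- tin_red: Refill tin, stays where it is: square aluminium tin with a red lid, 56 x 56 mm, 78 mm high, loose, about 0.28 kg. Origin: centre of its underside; axes parallel to the tray's. Stands on the tray floor in the back row (away from the robot), about 105 mm behind the jar of its colour, centre to centre; neighbouring tins are 70 mm apart.
- tin_yellow: Refill tin, stays where it is: square aluminium tin with a yellow lid, 56 x 56 mm, 78 mm high, loose, about 0.28 kg. Origin: centre of its underside; axes parallel to the tray's. Stands on the tray floor in the back row (away from the robot), about 105 mm behind the jar of its colour, centre to centre; neighbouring tins are 70 mm apart.
- tin_blue: Refill tin, stays where it is: square aluminium tin with a blue lid, 56 x 56 mm, 78 mm high, loose, about 0.28 kg. Origin: centre of its underside; axes parallel to the tray's. Stands on the tray floor in the back row (away from the robot), about 105 mm behind the jar of its colour, centre to centre; neighbouring tins are 70 mm apart.
- tin_black: Refill tin, stays where it is: square aluminium tin with a black lid, 56 x 56 mm, 78 mm high, loose, about 0.28 kg. Origin: centre of its underside; axes parallel to the tray's. Stands on the tray floor in the back row (away from the robot), about 105 mm behind the jar of its colour, centre to centre; neighbouring tins are 70 mm apart.
- seat1: Seat 1 of 4 on the mint-green spice shelf, counted from its left (+y) end: fixed round cork disc, 58 mm wide, 2 mm thick, 70 mm from the next. Origin: centre of its underside, on the deck 60 mm above the worktop (jars stand 62 mm above it). x: away from the robot; y: left along the row. Deck 124 mm deep; 9 mm lips along front and back, 54 mm from the centres; end boards 18 mm above the deck.
- seat2: Seat 2 of 4 on the mint-green spice shelf, counted from its left (+y) end: fixed round cork disc, 58 mm wide, 2 mm thick, 70 mm from the next. Origin: centre of its underside, on the deck 60 mm above the worktop (jars stand 62 mm above it). x: away from the robot; y: left along the row. Deck 124 mm deep; 9 mm lips along front and back, 54 mm from the centres; end boards 18 mm above the deck.
- seat3: Seat 3 of 4 on the mint-green spice shelf, counted from its left (+y) end: fixed round cork disc, 58 mm wide, 2 mm thick, 70 mm from the next. Origin: centre of its underside, on the deck 60 mm above the worktop (jars stand 62 mm above it). x: away from the robot; y: left along the row. Deck 124 mm deep; 9 mm lips along front and back, 54 mm from the centres; end boards 18 mm above the deck.
- seat4: Seat 4 of 4 on the mint-green spice shelf, counted from its left (+y) end: fixed round cork disc, 58 mm wide, 2 mm thick, 70 mm from the next. Origin: centre of its underside, on the deck 60 mm above the worktop (jars stand 62 mm above it). x: away from the robot; y: left along the row. Deck 124 mm deep; 9 mm lips along front and back, 54 mm from the centres; end boards 18 mm above the deck.
- tray: Fixed dark wooden filling tray, 218 x 318 mm, floor 8 mm thick, rim 18 mm high, end grips to 28 mm. Origin: underside of its middle; x axis away from the robot, y axis to the left along the rows. The four jars stand in a row along y 50 mm in front of the middle (towards the robot), 70 mm apart; the tins stand in a row 55 mm behind the middle. Tray and shelf stand side by side.
Not all that is in view belongs to the job. Leave any pink look-alike of the jar_blue alone.

How it is judged:
By the outcome, as a careful person would: the job done as asked, in the order asked, and still so for the second after the job is handed in, with the robot touching nothing.
It also fails if it takes over 106 s, if anything falls off the work surface, if the arm or the gripper's body presses on something with over 40 N, if the wrist force passes 120 N, or if a joint passes its speed limit or range.

## Working session

There is one attempt and no reset: what is moved stays moved. The work goes in short steps, Python scripts to look and compute and a shell command to move; the robot and the scene stay as the last step left them, time stands still between calls to the robot, and variables do not carry over. Pictures are saved under pics/ and viewed, at most 14 in all, crops included, and the job is handed in when it is done.

```bash
mkdir -p pics; python3 - <<'E'
from station import manip
import cv2,pickle
s=manip.get_state();print(s)
for n in("top","scene"):
    d=manip.snapshot(n);pickle.dump(d,open(n+".pkl","wb"));cv2.imwrite(f"pics/{n}0.png",d["frame"][:,:,::-1]);print(n,d["mtx"],d["distortion"],d["R"],d["t"],(d["depth"]>0).mean())
E
```

```text
{'clock': 0.0, 'joint_pos': array([-1.19990371e+00,  2.64764882e-01,  1.60533446e+00, -1.93575914e-05,
        1.27372244e+00, -3.68760845e-02]), 'qvel': array([-1.40076490e-03, -7.29218208e-04, -4.58956095e-04,  4.65140055e-05,
       -8.67802968e-05,  2.77967745e-04]), 'effort': array([-6.60189253e-04, -5.02108955e+01, -3.56872952e+01,  7.28139840e-02,
        2.93213571e-02, -1.94170893e-04]), 'ee_pos': array([ 267.43195615, -618.99724112,  237.40146981]), 'tool_rot': array([-1.09751626e-03,  9.79286301e-01,  2.02477404e-01, -1.94399864e-04]), 'wrist_force': array([0.09860542, 0.14860705, 0.0371901 ]), 'torque': array([-0.06592161, -0.0029442 ,  0.00839383]), 'grip_force': 0.0, 'grip_width': 1.0025905594780657}
top [[492.89903962   0.         322.13637005]
 [  0.         492.89903962 203.76838127]
 [  0.           0.           1.        ]] [0.03344476 0.         0.         0.         0.        ] [[-0.00470915 -0.99998228  0.00364288]
 [-0.98362623  0.00397575 -0.18017666]
 [ 0.18015898 -0.00443171 -0.98362752]] [ 13.78351235 481.37139401 998.39929456] 0.99608203125
scene [[397.86340192   0.         320.21644645]
 [  0.         397.86340192 199.16320312]
 [  0.           0.           1.        ]] [-0.00682955  0.          0.          0.          0.        ] [[-0.45852696  0.88845903 -0.0198387 ]
 [ 0.50263975  0.24086935 -0.83026215]
 [-0.73287537 -0.3906693  -0.55701992]] [ 247.80186331 -179.68357036 1444.1316169 ] 0.99590234375
```

View pics/top0.png

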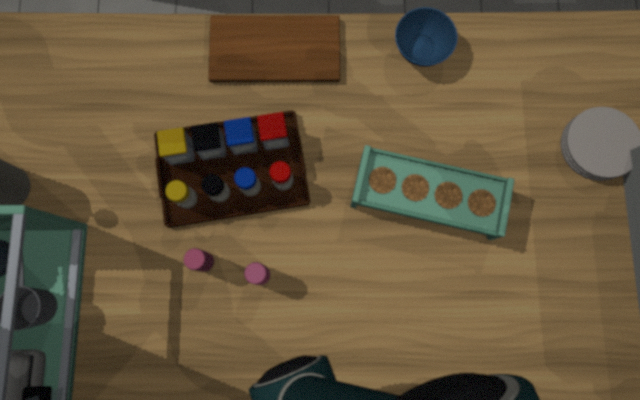

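View pics/scene0.png

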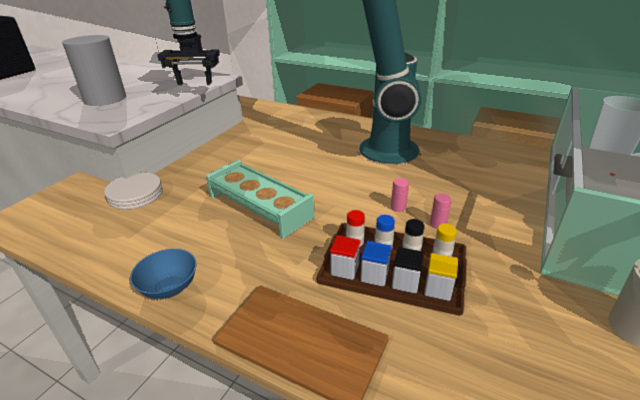

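The top view shows the tray row left to right as yellow (177,190), black (213,186), blue (246,179), red (280,172). The seats run from (383,180) to (482,203). The pink decoys are at (198,260) and (257,273). The scene view agrees, with all the jars upright.

```bash
cat >h.py <<'E'
import numpy as np,cv2,pickle
from scipy.spatial.transform import Rotation as Ro
def ray(d,px,z):
    p=cv2.undistortPoints(np.array([[px]],float),d["mtx"],d["distortion"])[0,0]
    c=-d["R"].T@d["t"]; v=d["R"].T@np.array([p[0],p[1],1]); return c+v*(z-c[2])/v[2]
def cloud(d):
    v,u=np.mgrid[:400,:640]; p=cv2.undistortPoints(np.stack([u,v],-1).reshape(-1,1,2).astype(float),d["mtx"],d["distortion"]).reshape(400,640,2)
    X=np.dstack([p,np.ones((400,640))])*d["depth"][...,None]; return (X-d["t"])@d["R"]
def blobs(m,lo=30,hi=4000):
    n,l,s,c=cv2.connectedComponentsWithStats(m.astype(np.uint8)); return [(c[i],s[i,4],l==i) for i in range(1,n) if lo<s[i,4]<hi]
def circ(d,m,z):
    "contour cast on plane z, min enclosing circle"
    k=cv2.findContours(m.astype(np.uint8),0,1)[0][0].reshape(-1,2)
    P=np.array([ray(d,q,z)[:2] for q in k],np.float32); e=cv2.minAreaRect(P); return np.round(cv2.minEnclosingCircle(P)[0],1),np.round(e[0],1),np.round(e[1],1)
E
cat >meas.py <<'E'
import pickle; from h import *
for n in("top","scene"):
    d=pickle.load(open(n+".pkl","rb"));W=cloud(d);z=W[...,2];hsv=cv2.cvtColor(d["frame"],cv2.COLOR_RGB2HSV);H,S,V=[hsv[...,i].astype(int) for i in range(3)]
    x,y=W[...,0],W[...,1]
    reg=(x>400)&(x<800)
    M={"red":(S>170)&((H<6)|(H>174)),"yellow":(S>150)&(H>22)&(H<34)&(V>90),"blue":(S>150)&(H>105)&(H<130),"black":(V<45)&(S<150)}
    for c,m in M.items():
        for b in blobs(m&reg&(abs(z-96)<5)): print(n,c,np.round(b[0],1),b[1],circ(d,b[2],96),"z",np.median(z[b[2]]).round(1))
    for b in blobs((H<20)&(S>60)&reg&(abs(z-62)<6)&(y<150),60): print(n,"seat",np.round(b[0],1),b[1],circ(d,b[2],62),"z",np.median(z[b[2]]).round(1))
    for b in blobs(reg&(abs(z-86)<5),30): print(n,"h86",np.round(b[0],1),b[1],circ(d,b[2],86))
E
python3 meas.py
```

```text
top red [280. 171.] 354 (array([539.9,  97.2]), array([539.9,  97.1]), array([41.9, 40.6])) z 96.4
top yellow [175.6 190.1] 338 (array([501.1, 305.9]), array([501.3, 305.3]), array([41.4, 39.8])) z 96.6
top blue [244.9 177.1] 341 (array([527.6, 167.4]), array([527.6, 167.7]), array([41.8, 40.4])) z 96.6
top black [  2.2 176.9] 68 (array([530.9, 654. ]), array([531.4, 649.3]), array([57.7,  9.6])) z 95.5
top black [210.9 183.6] 300 (array([514. , 235.2]), array([513.9, 235.3]), array([41.2, 41. ])) z 96.7
top seat [382.  179.8] 501 (array([ 529.7, -114.3]), array([ 528.4, -113.9]), array([50.3, 51.8])) z 62.8
top seat [414.9 187.3] 513 (array([ 512.4, -182.3]), array([ 512. , -182.3]), array([51.4, 53.2])) z 62.7
top seat [448.1 194.9] 524 (array([ 495.4, -250.5]), array([ 495.7, -250.2]), array([54.1, 50.9])) z 62.9
top seat [481.4 202.5] 525 (array([ 479.4, -318. ]), array([ 479.6, -318.6]), array([51.5, 53. ])) z 62.9
top h86 [272.2 125.6] 685 (array([640.5, 115.1]), array([639.6, 115.1]), array([57.1, 55.7]))
top h86 [238.6 131. ] 721 (array([627.9, 184.4]), array([628.4, 184.8]),
[... 1697 characters left out ...]
241.3]), array([28.1, 43.9]))
scene h86 [446. 237.] 69 (array([510.2, 308. ]), array([518. , 308.7]), array([25.2, 42.1]))
scene h86 [345.4 245.8] 451 (array([645.6, 118.3]), array([646. , 118.6]), array([60.7, 56.5]))
scene h86 [376.7 251.8] 475 (array([635.2, 186.6]), array([634.7, 187.2]), array([60.2, 55.7]))
scene h86 [591.6 255.7] 332 (array([447.6, 594.7]), array([449.6, 594.7]), array([152.6,  20.7]))
scene h86 [409.2 258.2] 508 (array([624.1, 256.2]), array([623.6, 255.8]), array([59.9, 55.5]))
scene h86 [443.3 264.9] 537 (array([611.8, 324.7]), array([613. , 324.9]), array([60.9, 55.5]))
scene h86 [629.9 299.5] 109 (array([548.1, 656.3]), array([549.5, 653.1]), array([61.6, 14. ]))
```

```bash
cat >>h.py <<'E'
JAR=dict(y=(501.9,304.7),k=(514.6,235.9),b=(527.4,167.1),r=(540.1,98.3))
SEAT={1:(529.5,-114.4),2:(512.5,-182.7),3:(495.8,-250.6),4:(479.5,-318.4)}
def go(xy,z,yaw):
    "print shift (tool axes, 30mm) and turn (5deg) from the present pose; yaw = world angle of tool y"
    from station import manip
    s=manip.get_state(); w,x,y,q=s["tool_rot"]; R=Ro.from_quat([x,y,q,w])
    t=np.deg2rad(yaw); Y=np.array([np.cos(t),np.sin(t),0]); Z=np.array([0,0,-1.]); T=np.column_stack([np.cross(Y,Z),Y,Z])
    print("t",round(s["clock"],2),"at",np.round(s["ee_pos"],1),"shift",np.round(R.inv().apply(np.array([*xy,z])-s["ee_pos"])/30,3),"turn",np.round((R.inv()*Ro.from_matrix(T)).as_rotvec(degrees=True)/5,2),"F",np.round(s["wrist_force"],1),"w",round(s["grip_width"]*88,1),"g",s["grip_force"])
E
python3 -c "
from h import *
go(JAR['r'],200,10.5)"
```

```text
t 0.1 at [ 267.5 -619.1  237.5] shift [ 17.826 -18.344   1.288] turn [ -0.02  -0.02 -15.43] F [0.2 0.6 0.5] w 88.0 g 0.0
```

```bash
python3 -m handwheel '[[88,17.82,-18.34,1.29,0,0,-15.43],[88,17.82,-18.34,1.29,0,0,-15.43],[88,17.82,-18.34,1.29,0,0,-15.43],[88,17.82,-18.34,1.29,0,0,-15.43],[88,17.82,-18.34,1.29,0,0,-15.43],[88,17.82,-18.34,1.29,0,0,-15.43],[88,17.82,-18.34,1.29,0,0,-15.43],[88,17.82,-18.34,1.29,0,0,-15.43],[88,17.82,-18.34,1.29,0,0,-15.43],[88,17.82,-18.34,1.29,0,0,-15.43],[88,17.82,-18.34,1.29,0,0,-15.43],[88,17.82,-18.34,1.29,0,0,-15.43],[88,17.82,-18.34,1.29,0,0,-15.43],[88,17.82,-18.34,1.29,0,0,-15.43],[88,17.82,-18.34,1.29,0,0,-15.43],[88,17.82,-18.34,1.29,0,0,-15.43],[88,17.82,-18.34,1.29,0,0,-15.43],[88,17.82,-18.34,1.29,0,0,-15.43],[88,17.82,-18.34,1.29,0,0,-15.43],[88,17.82,-18.34,1.29,0,0,-15.43]]' 20
python3 -c "
from h import *
go(JAR['r'],200,10.5)"
```

```text
clock: 1.77
ee_pos: [540.8, 101.1, 199.3]
tool_rot: [-0.001, 0.638, 0.77, 0.0]
wrist_force: [-0.1, 0.0, -0.3]
grip_width: 1.001
grip_force: 0.0
t 1.77 at [540.8 101.1 199.3] shift [-0.089 -0.041 -0.025] turn [-0.   -0.01  0.05] F [-0.1  0.  -0.3] w 88.1 g 0.0
```

```bash
python3 - <<'E'
from station import manip
from h import *
d=manip.snapshot("wrist");pickle.dump(d,open("wrist.pkl","wb"));cv2.imwrite("pics/w0.png",d["frame"][:,:,::-1])
W=cloud(d);z=W[...,2]
for b in blobs((abs(z-96)<3),200,60000): print(np.round(b[0]),b[1],circ(d,b[2],96))
print(-d["R"].T@d["t"])
go(JAR['r'],53,10.5)
E
```

```text
[322.  20.] 2380 (array([516.9, 235.4]), array([518.2, 228.3]), array([42.4, 28.1]))
[323. 113.] 2621 (array([529.9, 169.8]), array([529.9, 169.7]), array([42.3, 42.4]))
[322. 203.] 2015 (array([542.3,  99.8]), array([542.3,  99.8]), array([42. , 42.3]))
[526.42758783 180.68181116 345.44877712]
t 1.82 at [540.1  99.1 199.2] shift [-2.600e-02  4.000e-03  4.874e+00] turn [-0.02  0.    0.05] F [-0.6 -0.2  0.8] w 88.0 g 0.0
```

View pics/w0.png

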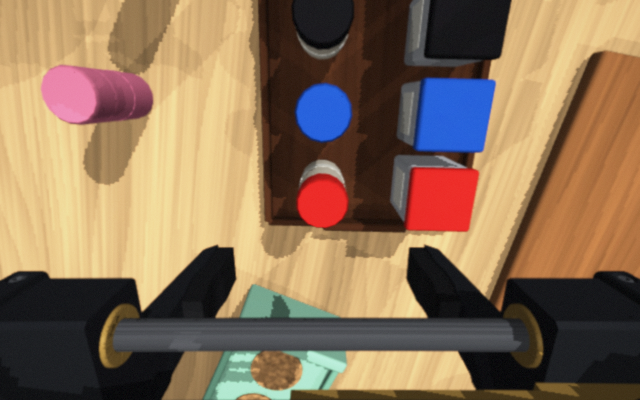

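The wrist view has the red lid at (322,203), centred between the fingers in the closing direction, with the tins well clear. The wrist and top measurements agree to about 2 mm, so I'll descend and close.

```bash
python3 -m handwheel '[[88,0,0.03,1.2,0,0,0],[88,0,0.03,2.4,0,0,0],[88,0,0.03,3.6,0,0,0],[88,0,0.03,4.4,0,0,0],[88,0,0.03,4.87,0,0,0],[88,0,0.03,4.87,0,0,0],[60,0,0.03,4.87,0,0,0],[50,0,0.03,4.87,0,0,0],[40,0,0.03,4.87,0,0,0],[30,0,0.03,4.87,0,0,0],[30,0,0.03,4.87,0,0,0],[30,0,0.03,4.87,0,0,0],[30,0,0.03,4.87,0,0,0],[30,0,0.03,4.87,0,0,0]]' 20
python3 -c "
from h import *
go(JAR['r'],175,10.5)"
```

```text
clock: 2.98
ee_pos: [541.6, 97.8, 54.5]
tool_rot: [0.0, 0.639, 0.769, 0.0]
wrist_force: [-0.5, 0.3, 2.3]
grip_width: 0.497
grip_force: 20.0
t 2.98 at [541.6  97.8  54.5] shift [ 0.026 -0.043 -4.017] turn [0.01 0.   0.01] F [-0.5  0.3  2.3] w 43.8 g 19.97023161326979
```

```bash
python3 -c "
from h import *
go(SEAT[4],175,-13.8)"
```

```text
t 2.98 at [541.6  97.8  54.5] shift [-13.261  -4.567  -4.021] turn [ 0.01 -0.    4.87] F [-0.5  0.3  2.3] w 43.8 g 19.97023161326979
```

```bash
python3 -m handwheel '[[30,0,0,-0.4,0,0,0],[30,0,0,-1.4,0,0,0],[30,0,0,-2.6,0,0,0],[30,0,0,-3.6,0,0,0],[30,-0.4,-0.14,-4,0,0,0.15],[30,-1.2,-0.41,-4,0,0,0.44],[30,-2.4,-0.83,-4,0,0,0.88],[30,-3.6,-1.24,-4,0,0,1.3],[30,-4.8,-1.65,-4,0,0,1.75],[30,-6,-2.07,-4,0,0,2.2],[30,-7.2,-2.48,-4,0,0,2.65],[30,-8.4,-2.89,-4,0,0,3.1],[30,-9.6,-3.31,-4,0,0,3.5],[30,-10.8,-3.72,-4,0,0,3.95],[30,-11.9,-4.1,-4,0,0,4.4],[30,-12.7,-4.37,-4,0,0,4.7],[30,-13.15,-4.53,-4,0,0,4.83],[30,-13.26,-4.57,-4,0,0,4.87],[30,-13.26,-4.57,-4,0,0,4.87],[30,-13.26,-4.57,-4,0,0,4.87]]' 30
python3 - <<'E'
from station import manip
from h import *
d=manip.snapshot("top");cv2.imwrite("pics/t1.png",d["frame"][:,:,::-1])
d=manip.snapshot("wrist");cv2.imwrite("pics/w1.png",d["frame"][:,:,::-1])
W=cloud(d);z=W[...,2];hsv=cv2.cvtColor(d["frame"],cv2.COLOR_RGB2HSV)
for b in blobs((abs(z-62)<3)&(hsv[...,0]<20),200,60000): print(np.round(b[0]),b[1],circ(d,b[2],62))
for b in blobs((hsv[...,1]>170)&((hsv[...,0]<6)|(hsv[...,0]>174)),500,60000):print("red",b[0],b[1],np.median(z[b[2]]))
go(SEAT[4],107,-13.8)
E
```

```text
clock: 4.65
ee_pos: [478.6, -317.4, 173.4]
tool_rot: [-0.001, 0.787, 0.617, 0.0]
wrist_force: [0.3, 0.1, -1.8]
grip_width: 0.491
grip_force: 29.9
[324.  23.] 3524 (array([ 514.6, -181.9]), array([ 512. , -192.7]), array([33.7, 56.6]))
[324. 111.] 4397 (array([ 498.3, -249.5]), array([ 498.3, -249.8]), array([56.6, 56.1]))
[325. 187.] 2066 (array([ 482.2, -317.2]), array([ 484.8, -309.6]), array([40.6, 56.4]))
red [320.43079361 284.48883768] 6943 214.7171950766473
t 4.75 at [ 479.  -316.9  173.6] shift [-0.046  0.028  2.221] turn [-0.01 -0.01  0.01] F [ 0.6  0.3 -1.8] w 43.1 g 29.926590523682535
```

View pics/w1.png

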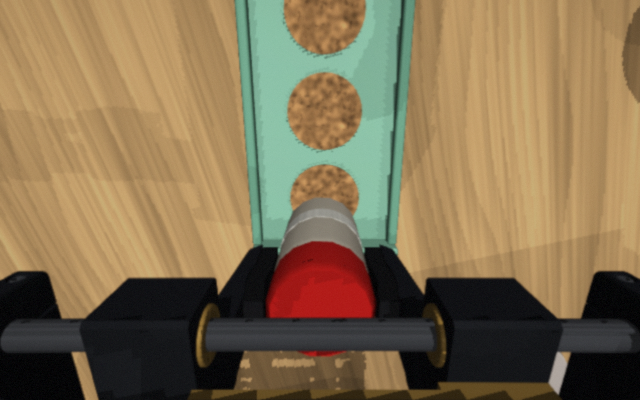

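The wrist view shows the red jar upright in the grip, with seat 4 ahead of it at (325,187) and seat 3 at (324,111). It is aligned to about 2 mm. Next I'll lower it slowly and watch the force.

```bash
python3 -m handwheel '[[30,-0.03,0.06,0.4,0,0,0],[30,-0.03,0.06,1,0,0,0],[30,-0.03,0.06,1.5,0,0,0],[30,-0.03,0.06,1.85,0,0,0],[30,-0.03,0.06,2.0,0,0,0],[30,-0.03,0.06,2.06,0,0,0],[30,-0.03,0.06,2.1,0,0,0],[30,-0.03,0.06,2.1,0,0,0],[30,-0.03,0.06,2.1,0,0,0]]'
python3 -m handwheel '[[30,0,0,0.03,0,0,0],[30,0,0,0.06,0,0,0],[30,0,0,0.06,0,0,0]]'
```

```text
clock: 5.5
ee_pos: [481.1, -320.2, 111.8]
tool_rot: [0.001, 0.787, 0.617, 0.0]
wrist_force: [-0.5, 0.2, -1.5]
grip_width: 0.491
grip_force: 29.9
clock: 5.75
ee_pos: [480.6, -320.0, 109.4]
tool_rot: [0.0, 0.787, 0.617, 0.0]
wrist_force: [-0.4, -0.2, -1.1]
grip_width: 0.491
grip_force: 29.9
```

```bash
python3 -m handwheel '[[30,0.04,0,0.02,0,0,0],[30,0.04,0,0.04,0,0,0],[30,0.04,0,0.04,0,0,0]]'
python3 -m handwheel '[[30,0,0,0.03,0,0,0],[30,0,0,0.03,0,0,0]]'
```

```text
clock: 6.0
ee_pos: [481.0, -318.7, 108.5]
tool_rot: [0.0, 0.787, 0.617, 0.0]
wrist_force: [-1.1, 0.6, 2.6]
grip_width: 0.495
grip_force: 30.0
clock: 6.17
ee_pos: [481.0, -318.8, 108.4]
tool_rot: [0.0, 0.787, 0.617, 0.0]
wrist_force: [-1.9, 1.7, 7.8]
grip_width: 0.491
grip_force: 30.1
```

Touchdown at TCP z 108.4, as expected. Next: release, rise and go back to blue.

```bash
python3 -m handwheel '[[50,0,0,-0.02,0,0,0],[60,0,0,-0.02,0,0,0],[75,0,0,-0.02,0,0,0],[75,0,0,-0.02,0,0,0],[75,0,0,-0.4,0,0,0],[75,0,0,-1.2,0,0,0],[75,0,0,-2.2,0,0,0],[75,0,0,-2.6,0,0,0],[75,0,0,-2.6,0,0,0]]' 20
python3 - <<'E'
from station import manip
from h import *
d=manip.snapshot("wrist");cv2.imwrite("pics/w2.png",d["frame"][:,:,::-1])
W=cloud(d);z=W[...,2];hsv=cv2.cvtColor(d["frame"],cv2.COLOR_RGB2HSV)
for b in blobs((abs(z-150)<3),200,60000): print("jar",np.round(b[0]),b[1],circ(d,b[2],150))
for b in blobs((abs(z-62)<3)&(hsv[...,0]<20),200,60000): print(np.round(b[0]),b[1],circ(d,b[2],62))
go(np.add(JAR['b'],1),190,10.5)
E
```

```text
clock: 6.92
ee_pos: [483.2, -320.5, 189.8]
tool_rot: [0.004, 0.787, 0.617, 0.001]
wrist_force: [0.0, -0.3, 1.4]
grip_width: 0.849
grip_force: 0.0
jar [316. 226.] 3340 (array([ 482.2, -316.5]), array([ 482.3, -316.4]), array([41.9, 42.2]))
[316.  22.] 3259 (array([ 514.9, -181.7]), array([ 512.3, -192.3]), array([35. , 56.4]))
[316. 106.] 3934 (array([ 498.4, -249.5]), array([ 498.2, -249.6]), array([55.7, 56. ]))
[317. 174.] 827 (array([ 482. , -317.3]), array([ 484. , -308.3]), array([38. , 56.2]))
t 6.97 at [ 482.  -319.6  187.3] shift [16.155 -2.387 -0.13 ] turn [ 0.05  0.03 -4.87] F [-0.3  0.3 -0.2] w 74.9 g 0.0
```

View pics/w2.png

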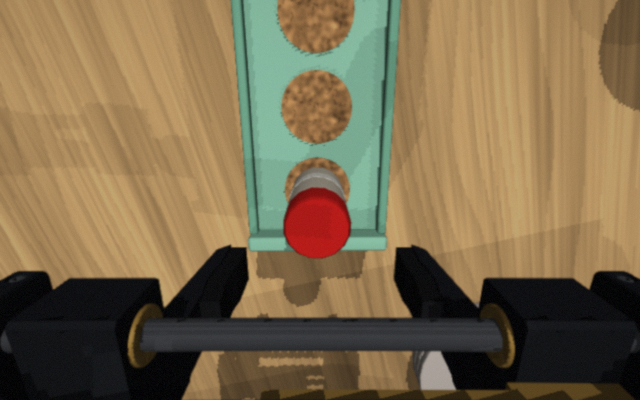

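The red jar stands upright on seat 4, with its lid at (316,226). It is within 1 mm of the seat centre in the wrist-camera frame. Blue next.

```bash
python3 -m handwheel '[[85,0.4,-0.06,-0.1,0,0,-0.1],[85,1.4,-0.2,-0.1,0,0,-0.4],[85,2.7,-0.4,-0.1,0,0,-0.8],[85,4,-0.6,-0.1,0,0,-1.2],[85,5.3,-0.8,-0.1,0,0,-1.6],[85,6.6,-1,-0.1,0,0,-2],[85,7.9,-1.17,-0.1,0,0,-2.4],[85,9.2,-1.36,-0.1,0,0,-2.8],[85,10.5,-1.55,-0.1,0,0,-3.2],[85,11.8,-1.74,-0.1,0,0,-3.6],[85,13.1,-1.94,-0.1,0,0,-4],[85,14.4,-2.13,-0.1,0,0,-4.4],[85,15.4,-2.28,-0.1,0,0,-4.7],[85,16,-2.37,-0.1,0,0,-4.85],[85,16.15,-2.39,-0.1,0,0,-4.87],[85,16.15,-2.39,-0.1,0,0,-4.87],[85,16.15,-2.39,-0.1,0,0,-4.87],[85,16.15,-2.39,-0.1,0,0,-4.87]]' 20
python3 -c "
from h import *
go(np.add(JAR['b'],(1,.5)),54,10.5)"
```

```text
clock: 8.47
ee_pos: [526.3, 167.8, 187.1]
tool_rot: [-0.0, 0.64, 0.769, -0.001]
wrist_force: [-0.6, 0.1, 0.5]
grip_width: 0.968
grip_force: 0.0
t 8.47 at [526.3 167.8 187.1] shift [-0.016  0.077  4.438] turn [-0.02  0.01 -0.01] F [-0.6  0.1  0.5] w 85.2 g 0.0
```

```bash
python3 -m handwheel '[[85,0,0.06,1.2,0,0,0],[85,0,0.06,2.4,0,0,0],[85,0,0.06,3.4,0,0,0],[85,0,0.06,4.1,0,0,0],[85,0,0.06,4.44,0,0,0],[85,0,0.06,4.44,0,0,0],[60,0,0.06,4.44,0,0,0],[50,0,0.06,4.44,0,0,0],[40,0,0.06,4.44,0,0,0],[30,0,0.06,4.44,0,0,0],[30,0,0.06,4.44,0,0,0],[30,0,0.06,4.44,0,0,0],[30,0,0.06,4.44,0,0,0],[30,0,0.06,4.44,0,0,0]]' 20
python3 -c "
from h import *
go(np.add(SEAT[3],(1.6,-.9)),175,-13.8)"
```

```text
clock: 9.63
ee_pos: [529.3, 169.5, 55.4]
tool_rot: [0.0, 0.639, 0.769, 0.0]
wrist_force: [0.9, 0.4, 3.4]
grip_width: 0.494
grip_force: 20.0
t 9.63 at [529.3 169.5  55.4] shift [-13.602  -3.603  -3.991] turn [ 0.01 -0.    4.86] F [0.9 0.4 3.4] w 43.5 g 19.9983889588475
```

```bash
python3 -m handwheel '[[30,0,0,-0.4,0,0,0],[30,0,0,-1.4,0,0,0],[30,0,0,-2.6,0,0,0],[30,0,0,-3.6,0,0,0],[30,-0.4,-0.11,-4,0,0,0.15],[30,-1.2,-0.32,-4,0,0,0.44],[30,-2.4,-0.64,-4,0,0,0.88],[30,-3.6,-0.95,-4,0,0,1.3],[30,-4.8,-1.27,-4,0,0,1.75],[30,-6,-1.59,-4,0,0,2.2],[30,-7.2,-1.91,-4,0,0,2.65],[30,-8.4,-2.22,-4,0,0,3.1],[30,-9.6,-2.54,-4,0,0,3.5],[30,-10.8,-2.86,-4,0,0,3.95],[30,-12,-3.18,-4,0,0,4.4],[30,-12.9,-3.42,-4,0,0,4.7],[30,-13.45,-3.56,-4,0,0,4.83],[30,-13.6,-3.6,-4,0,0,4.87],[30,-13.6,-3.6,-4,0,0,4.87],[30,-13.6,-3.6,-4,0,0,4.87]]' 30
python3 -c "
from h import *
go(np.add(SEAT[3],(1.6,-.3)),108.5,-13.8)"
```

```text
clock: 11.3
ee_pos: [496.0, -251.1, 174.0]
tool_rot: [-0.001, 0.787, 0.616, -0.0]
wrist_force: [0.5, 0.6, -3.0]
grip_width: 0.49
grip_force: 30.0
t 11.3 at [ 496.  -251.1  174. ] shift [0.014 0.047 2.182] turn [-0.02 -0.01 -0.02] F [ 0.5  0.6 -3. ] w 43.1 g 29.983431034488603
```

```bash
python3 -m handwheel '[[30,0,0.05,0.4,0,0,0],[30,0,0.05,1,0,0,0],[30,0,0.05,1.5,0,0,0],[30,0,0.05,1.85,0,0,0],[30,0,0.05,2.0,0,0,0],[30,0,0.05,2.06,0,0,0],[30,0,0.05,2.1,0,0,0],[30,0,0.05,2.1,0,0,0],[30,0,0.05,2.1,0,0,0]]'
python3 -m handwheel '[[30,0,0,0.02,0,0,0],[30,0,0,0.04,0,0,0],[30,0,0,0.04,0,0,0]]'
```

```text
clock: 12.05
ee_pos: [499.2, -252.2, 112.7]
tool_rot: [0.001, 0.787, 0.617, 0.0]
wrist_force: [-0.8, -0.7, -2.3]
grip_width: 0.491
grip_force: 30.0
clock: 12.3
ee_pos: [498.6, -252.1, 111.0]
tool_rot: [0.0, 0.787, 0.617, 0.0]
wrist_force: [1.1, 0.3, -2.0]
grip_width: 0.492
grip_force: 30.0
```

```bash
python3 -m handwheel '[[30,0.02,-0.03,0.03,0,0,0],[30,0.02,-0.03,0.05,0,0,0],[30,0.02,-0.03,0.05,0,0,0]]'
python3 -m handwheel '[[30,0,0,0.02,0,0,0],[30,0,0,0.03,0,0,0],[30,0,0,0.03,0,0,0]]'
```

```text
clock: 12.55
ee_pos: [497.8, -251.2, 109.4]
tool_rot: [0.0, 0.787, 0.617, 0.0]
wrist_force: [-1.2, 0.2, 0.5]
grip_width: 0.491
grip_force: 30.0
clock: 12.8
ee_pos: [497.8, -251.2, 109.4]
tool_rot: [0.0, 0.787, 0.617, -0.0]
wrist_force: [-2.7, 1.8, 6.3]
grip_width: 0.492
grip_force: 30.0
```

Touchdown; release, rise and check.

```bash
python3 -m handwheel '[[50,0,0,-0.02,0,0,0],[60,0,0,-0.02,0,0,0],[75,0,0,-0.02,0,0,0],[75,0,0,-0.02,0,0,0],[75,0,0,-0.4,0,0,0],[75,0,0,-1.2,0,0,0],[75,0,0,-2.2,0,0,0],[75,0,0,-2.6,0,0,0],[75,0,0,-2.6,0,0,0]]' 20
cat >chk.py <<'E'
from station import manip
from h import *
d=manip.snapshot("wrist");W=cloud(d);z=W[...,2];hsv=cv2.cvtColor(d["frame"],cv2.COLOR_RGB2HSV)
for b in blobs((abs(z-150)<3),200,60000): print("jar",np.round(b[0]),b[1],circ(d,b[2],150))
for b in blobs((abs(z-62)<3)&(hsv[...,0]<20),200,60000): print("seat",np.round(b[0]),b[1],circ(d,b[2],62))
E
python3 - <<'E'
import chk
from h import *
go(np.add(JAR['k'],(1,.5)),187,10.5)
E
```

```text
clock: 13.55
ee_pos: [500.5, -252.7, 191.0]
tool_rot: [0.004, 0.787, 0.617, 0.002]
wrist_force: [0.7, 0.6, -0.2]
grip_width: 0.85
grip_force: 0.0
jar [315. 227.] 3296 (array([ 498.6, -249.7]), array([ 498.7, -249.6]), array([42.3, 42.4]))
jar [316. 306.] 1170 (array([ 483.2, -312.6]), array([ 485.2, -304.4]), array([19.3, 41.6]))
seat [314.  22.] 3275 (array([ 531.3, -113.7]), array([ 528.9, -124. ]), array([35.2, 56.6]))
seat [315. 106.] 3896 (array([ 514.9, -181.6]), array([ 514.7, -181.5]), array([55.9, 56.2]))
seat [316. 173.] 890 (array([ 498.4, -249.1]), array([ 500.3, -240.7]), array([38.7, 55.6]))
t 13.6 at [ 499.2 -252.   188.5] shift [ 1.5938e+01 -3.3610e+00  1.2000e-02] turn [ 0.05  0.03 -4.87] F [-0.4 -0.4  0.1] w 74.6 g 0.0
```

```bash
python3 -m handwheel '[[85,0.4,-0.08,0,0,0,-0.1],[85,1.4,-0.3,0,0,0,-0.4],[85,2.7,-0.57,0,0,0,-0.8],[85,4,-0.84,0,0,0,-1.2],[85,5.3,-1.12,0,0,0,-1.6],[85,6.6,-1.39,0,0,0,-2],[85,7.9,-1.67,0,0,0,-2.4],[85,9.2,-1.94,0,0,0,-2.8],[85,10.5,-2.21,0,0,0,-3.2],[85,11.8,-2.49,0,0,0,-3.6],[85,13.1,-2.76,0,0,0,-4],[85,14.3,-3.02,0,0,0,-4.4],[85,15.2,-3.2,0,0,0,-4.7],[85,15.8,-3.33,0,0,0,-4.85],[85,15.94,-3.36,0,0,0,-4.87],[85,15.94,-3.36,0,0,0,-4.87],[85,15.94,-3.36,0,0,0,-4.87],[85,15.94,-3.36,0,0,0,-4.87]]' 20
python3 -c "
from h import *
go(np.add(JAR['k'],(1,.5)),54,10.5)"
```

```text
clock: 15.1
ee_pos: [513.5, 236.1, 185.2]
tool_rot: [-0.0, 0.64, 0.769, -0.001]
wrist_force: [-0.2, -0.2, -0.2]
grip_width: 0.965
grip_force: 0.0
t 15.1 at [513.5 236.1 185.2] shift [2.000e-03 8.000e-02 4.373e+00] turn [-0.02  0.01 -0.01] F [-0.2 -0.2 -0.2] w 84.9 g 0.0
```

```bash
python3 -m handwheel '[[85,0,0.06,1.2,0,0,0],[85,0,0.06,2.4,0,0,0],[85,0,0.06,3.4,0,0,0],[85,0,0.06,4.1,0,0,0],[85,0,0.06,4.38,0,0,0],[85,0,0.06,4.38,0,0,0],[60,0,0.06,4.38,0,0,0],[50,0,0.06,4.38,0,0,0],[40,0,0.06,4.38,0,0,0],[30,0,0.06,4.38,0,0,0],[30,0,0.06,4.38,0,0,0],[30,0,0.06,4.38,0,0,0],[30,0,0.06,4.38,0,0,0],[30,0,0.06,4.38,0,0,0]]' 20
python3 -c "
from h import *
go(np.add(SEAT[2],(1.6,-.3)),175,-13.8)"
```

```text
clock: 16.27
ee_pos: [516.3, 237.8, 55.5]
tool_rot: [0.0, 0.639, 0.769, 0.0]
wrist_force: [-1.7, -0.1, 4.3]
grip_width: 0.495
grip_force: 20.0
t 16.27 at [516.3 237.8  55.5] shift [-13.778  -2.63   -3.989] turn [ 0.01 -0.    4.86] F [-1.7 -0.1  4.3] w 43.6 g 19.994352255016565
```

```bash
python3 -m handwheel '[[30,0,0,-0.4,0,0,0],[30,0,0,-1.4,0,0,0],[30,0,0,-2.6,0,0,0],[30,0,0,-3.6,0,0,0],[30,-0.4,-0.08,-4,0,0,0.15],[30,-1.2,-0.23,-4,0,0,0.44],[30,-2.4,-0.46,-4,0,0,0.88],[30,-3.6,-0.69,-4,0,0,1.3],[30,-4.8,-0.92,-4,0,0,1.75],[30,-6,-1.15,-4,0,0,2.2],[30,-7.2,-1.37,-4,0,0,2.65],[30,-8.4,-1.6,-4,0,0,3.1],[30,-9.6,-1.83,-4,0,0,3.5],[30,-10.8,-2.06,-4,0,0,3.95],[30,-12,-2.29,-4,0,0,4.4],[30,-13,-2.48,-4,0,0,4.7],[30,-13.6,-2.6,-4,0,0,4.83],[30,-13.78,-2.63,-4,0,0,4.87],[30,-13.78,-2.63,-4,0,0,4.87],[30,-13.78,-2.63,-4,0,0,4.87]]' 30
python3 -c "
from h import *
go(np.add(SEAT[2],(1.6,-.3)),108.5,-13.8)"
```

```text
clock: 17.93
ee_pos: [513.0, -182.9, 174.1]
tool_rot: [-0.001, 0.787, 0.616, -0.0]
wrist_force: [-0.1, 0.1, -2.0]
grip_width: 0.493
grip_force: 30.0
t 17.93 at [ 513.  -182.9  174.1] shift [0.003 0.039 2.186] turn [-0.02 -0.01 -0.02] F [-0.1  0.1 -2. ] w 43.4 g 29.9732022950775
```

```bash
python3 -m handwheel '[[30,0,0.02,0.4,0,0,0],[30,0,0.02,1,0,0,0],[30,0,0.02,1.5,0,0,0],[30,0,0.02,1.85,0,0,0],[30,0,0.02,2.0,0,0,0],[30,0,0.02,2.08,0,0,0],[30,0,0.02,2.13,0,0,0],[30,0,0.02,2.13,0,0,0],[30,0,0.02,2.13,0,0,0]]'
python3 -m handwheel '[[30,0,0,0.02,0,0,0],[30,0,0,0.04,0,0,0],[30,0,0,0.04,0,0,0]]'
```

```text
clock: 18.68
ee_pos: [515.1, -183.5, 111.7]
tool_rot: [0.001, 0.787, 0.617, 0.0]
wrist_force: [-0.4, -0.3, -1.4]
grip_width: 0.492
grip_force: 30.0
clock: 18.93
ee_pos: [514.6, -183.6, 110.0]
tool_rot: [0.0, 0.787, 0.617, 0.0]
wrist_force: [-0.4, -0.5, -2.4]
grip_width: 0.488
grip_force: 30.0
```

```bash
python3 -m handwheel '[[30,0.02,0,0.02,0,0,0],[30,0.02,0,0.03,0,0,0],[30,0.02,0,0.03,0,0,0]]'
python3 -m handwheel '[[30,0,0,0.02,0,0,0],[30,0,0,0.03,0,0,0],[30,0,0,0.03,0,0,0]]'
```

```text
clock: 19.18
ee_pos: [514.8, -183.0, 109.4]
tool_rot: [0.0, 0.787, 0.617, 0.0]
wrist_force: [-2.5, -0.5, 3.7]
grip_width: 0.49
grip_force: 30.0
clock: 19.43
ee_pos: [514.9, -183.1, 109.4]
tool_rot: [0.0, 0.787, 0.617, 0.0]
wrist_force: [-4.0, 1.0, 9.3]
grip_width: 0.495
grip_force: 30.0
```

```bash
python3 -m handwheel '[[50,0,0,-0.02,0,0,0],[60,0,0,-0.02,0,0,0],[75,0,0,-0.02,0,0,0],[75,0,0,-0.02,0,0,0],[75,0,0,-0.4,0,0,0],[75,0,0,-1.2,0,0,0],[75,0,0,-2.2,0,0,0],[75,0,0,-2.6,0,0,0],[75,0,0,-2.6,0,0,0]]' 20
python3 - <<'E'
import chk
from h import *
go(np.add(JAR['y'],(1,.5)),187,10.5)
E
```

```text
clock: 20.18
ee_pos: [517.4, -183.9, 190.5]
tool_rot: [0.004, 0.787, 0.617, 0.002]
wrist_force: [1.0, -0.3, 0.6]
grip_width: 0.849
grip_force: 0.0
jar [315. 231.] 3283 (array([ 514.8, -182.9]), array([ 514.8, -182.8]), array([41.8, 41.9]))
jar [316. 307.] 993 (array([ 499.8, -243.8]), array([ 501.8, -235.9]), array([17.7, 40.8]))
jar [316. 383.] 606 (array([ 484.5, -307.8]), array([ 486.2, -301. ]), array([14.3, 39.9]))
seat [315. 108.] 3913 (array([ 531.4, -113.4]), array([ 531.5, -113.4]), array([56. , 56.2]))
seat [315. 175.] 977 (array([ 515. , -181.1]), array([ 517. , -172.9]), array([39.1, 56.3]))
t 20.23 at [ 516.1 -183.4  188.1] shift [ 1.5709e+01 -4.3220e+00  6.0000e-03] turn [ 0.05  0.02 -4.87] F [-0.5  0.9 -1. ] w 75.0 g 0.0
```

```bash
python3 -m handwheel '[[85,0.4,-0.11,0,0,0,-0.1],[85,1.4,-0.38,0,0,0,-0.4],[85,2.7,-0.74,0,0,0,-0.8],[85,4,-1.1,0,0,0,-1.2],[85,5.3,-1.46,0,0,0,-1.6],[85,6.6,-1.82,0,0,0,-2],[85,7.9,-2.17,0,0,0,-2.4],[85,9.2,-2.53,0,0,0,-2.8],[85,10.5,-2.89,0,0,0,-3.2],[85,11.8,-3.25,0,0,0,-3.6],[85,13,-3.58,0,0,0,-4],[85,14.2,-3.91,0,0,0,-4.4],[85,15.1,-4.15,0,0,0,-4.7],[85,15.6,-4.29,0,0,0,-4.85],[85,15.71,-4.32,0,0,0,-4.87],[85,15.71,-4.32,0,0,0,-4.87],[85,15.71,-4.32,0,0,0,-4.87],[85,15.71,-4.32,0,0,0,-4.87]]' 20
python3 -c "
from h import *
go(np.add(JAR['y'],(1,.5)),54,10.5)"
```

```text
clock: 21.73
ee_pos: [501.3, 304.1, 185.4]
tool_rot: [-0.0, 0.64, 0.768, -0.001]
wrist_force: [0.9, 1.2, -0.7]
grip_width: 0.963
grip_force: 0.0
t 21.73 at [501.3 304.1 185.4] shift [0.029 0.064 4.38 ] turn [-0.01  0.01 -0.02] F [ 0.9  1.2 -0.7] w 84.7 g 0.0
```

```bash
python3 -m handwheel '[[85,0.02,0.05,1.2,0,0,0],[85,0.02,0.05,2.4,0,0,0],[85,0.02,0.05,3.4,0,0,0],[85,0.02,0.05,4.1,0,0,0],[85,0.02,0.05,4.38,0,0,0],[85,0.02,0.05,4.38,0,0,0],[60,0.02,0.05,4.38,0,0,0],[50,0.02,0.05,4.38,0,0,0],[40,0.02,0.05,4.38,0,0,0],[30,0.02,0.05,4.38,0,0,0],[30,0.02,0.05,4.38,0,0,0],[30,0.02,0.05,4.38,0,0,0],[30,0.02,0.05,4.38,0,0,0],[30,0.02,0.05,4.38,0,0,0]]' 20
python3 -c "
from h import *
go(np.add(SEAT[1],(1.6,0)),175,-13.8)"
```

```text
clock: 22.9
ee_pos: [503.1, 306.9, 55.1]
tool_rot: [0.0, 0.639, 0.769, 0.0]
wrist_force: [-1.0, -0.3, 3.4]
grip_width: 0.493
grip_force: 20.0
t 22.9 at [503.1 306.9  55.1] shift [-13.978  -1.646  -4.   ] turn [ 0.01 -0.01  4.87] F [-1.  -0.3  3.4] w 43.4 g 19.994127441896126
```

```bash
python3 -m handwheel '[[30,0,0,-0.4,0,0,0],[30,0,0,-1.4,0,0,0],[30,0,0,-2.6,0,0,0],[30,0,0,-3.6,0,0,0],[30,-0.4,-0.05,-4,0,0,0.15],[30,-1.2,-0.14,-4,0,0,0.44],[30,-2.4,-0.28,-4,0,0,0.88],[30,-3.6,-0.43,-4,0,0,1.3],[30,-4.8,-0.57,-4,0,0,1.75],[30,-6,-0.71,-4,0,0,2.2],[30,-7.2,-0.85,-4,0,0,2.65],[30,-8.4,-0.99,-4,0,0,3.1],[30,-9.6,-1.13,-4,0,0,3.5],[30,-10.8,-1.27,-4,0,0,3.95],[30,-12,-1.42,-4,0,0,4.4],[30,-13.1,-1.54,-4,0,0,4.7],[30,-13.75,-1.62,-4,0,0,4.83],[30,-13.94,-1.65,-4,0,0,4.87],[30,-13.94,-1.65,-4,0,0,4.87],[30,-13.94,-1.65,-4,0,0,4.87]]' 30
python3 -c "
from h import *
go(np.add(SEAT[1],(1.6,.5)),108.5,-13.8)"
```

```text
clock: 24.57
ee_pos: [529.6, -113.4, 173.8]
tool_rot: [-0.001, 0.787, 0.616, -0.0]
wrist_force: [0.5, -0.6, -0.7]
grip_width: 0.492
grip_force: 30.0
t 24.57 at [ 529.6 -113.4  173.8] shift [-0.005  0.058  2.176] turn [-0.02 -0.01 -0.02] F [ 0.5 -0.6 -0.7] w 43.3 g 29.96572493109852
```

```bash
python3 -m handwheel '[[30,0,0.02,0.4,0,0,0],[30,0,0.02,1,0,0,0],[30,0,0.02,1.5,0,0,0],[30,0,0.02,1.85,0,0,0],[30,0,0.02,2.0,0,0,0],[30,0,0.02,2.08,0,0,0],[30,0,0.02,2.13,0,0,0],[30,0,0.02,2.13,0,0,0],[30,0,0.02,2.13,0,0,0]]'
python3 -m handwheel '[[30,0,0,0.02,0,0,0],[30,0,0,0.04,0,0,0],[30,0,0,0.04,0,0,0]]'
```

```text
clock: 25.32
ee_pos: [531.7, -113.7, 111.4]
tool_rot: [0.001, 0.787, 0.617, 0.0]
wrist_force: [-0.2, 0.1, -1.2]
grip_width: 0.493
grip_force: 30.0
clock: 25.57
ee_pos: [531.3, -113.9, 109.8]
tool_rot: [0.0, 0.787, 0.617, 0.0]
wrist_force: [-1.0, -0.3, -1.8]
grip_width: 0.491
grip_force: 30.0
```

```bash
python3 -m handwheel '[[30,0,0,0.02,0,0,0],[30,0,0,0.03,0,0,0],[30,0,0,0.03,0,0,0]]'
python3 -m handwheel '[[30,0,0,0.02,0,0,0],[30,0,0,0.03,0,0,0],[30,0,0,0.03,0,0,0]]'
```

```text
clock: 25.82
ee_pos: [531.3, -113.9, 109.2]
tool_rot: [0.0, 0.787, 0.617, 0.0]
wrist_force: [-1.3, 0.9, 3.5]
grip_width: 0.492
grip_force: 30.0
clock: 26.07
ee_pos: [531.3, -113.9, 109.1]
tool_rot: [0.0, 0.787, 0.617, 0.0]
wrist_force: [-3.2, 0.4, 8.8]
grip_width: 0.492
grip_force: 30.0
```

```bash
python3 -m handwheel '[[50,0,0,-0.02,0,0,0],[60,0,0,-0.02,0,0,0],[75,0,0,-0.02,0,0,0],[75,0,0,-0.02,0,0,0],[75,0,0,-0.4,0,0,0],[75,0,0,-1.2,0,0,0],[75,0,0,-2.2,0,0,0],[75,0,0,-3,0,0,0],[75,1,0,-3.4,0,0,0],[75,2,0,-3.4,0,0,0],[75,3,0,-3.4,0,0,0],[75,4,0,-3.4,0,0,0],[75,4,0,-3.4,0,0,0],[75,4,0,-3.4,0,0,0]]' 20
sed -e 's/(abs(z-96)<5)/((abs(z-96)<5)|(abs(z-150)<5))/; s/b\[2\],96)/b[2],round(np.median(z[b[2]])))/' meas.py >meas2.py
python3 - <<'E'
from station import manip
import cv2,pickle
for n in("top","scene"):
    d=manip.snapshot(n);pickle.dump(d,open(n+".pkl","wb"));cv2.imwrite(f"pics/{n}9.png",d["frame"][:,:,::-1])
E
python3 meas2.py | grep '^top'
```

```text
clock: 27.23
ee_pos: [560.0, 4.0, 210.3]
tool_rot: [0.0, 0.786, 0.618, 0.0]
wrist_force: [-0.4, -0.2, -0.6]
grip_width: 0.854
grip_force: 0.0
top red [495.3 194.7] 367 (array([ 478.4, -315.4]), array([ 477.8, -315.8]), array([39.1, 41.3])) z 150.7
top yellow [395.5 169.9] 55 (array([ 528. , -126.5]), array([ 527.9, -129.7]), array([ 7.7, 29.6])) z 150.7
top blue [459.7 186.1] 376 (array([ 495.3, -249. ]), array([ 494.5, -249.6]), array([39.8, 41.9])) z 150.5
top black [424.9 177.9] 319 (array([ 510.7, -183.8]), array([ 510.6, -184. ]), array([37.6, 40.5])) z 150.5
top seat [409.4 190.2] 144 (array([ 512. , -181.5]), array([ 506.7, -175.7]), array([52.5, 36.5])) z 62.8
top seat [443.  198.2] 142 (array([ 495.8, -249.8]), array([ 491.3, -243.6]), array([53.2, 37.1])) z 62.7
top seat [476.4 205.8] 137 (array([ 479.5, -317.5]), array([ 475.7, -311. ]), array([53.2, 36.9])) z 63.2
top h86 [264.7 124.8] 290 (array([638.1, 126.5]), array([637.9, 130.1]), array([58.5, 29.3]))
top h86 [238.6 130.9] 719 (array([628.3, 184.8]), array([628.5, 184.7]), array([56.8, 58. ]))
top h86 [204.8 136.1] 705 (array([616.8, 253.7]), array([617. , 254.2]), array([57. , 55.9]))
top h86 [171.3 141.4] 696 (array([606.1, 323.2]), array([605.6, 322.5]), array([56.8, 56.5]))
top h86 [  4.4 178.7] 97 (array([531.3, 660.4]), array([532.3, 651.7]), array([70.7, 17.5]))
top h86 [ 50.  224.4] 64 (array([437.2, 559.7]), array([432.3, 558.8]), array([14.1, 83.6]))
```

View pics/top9.png

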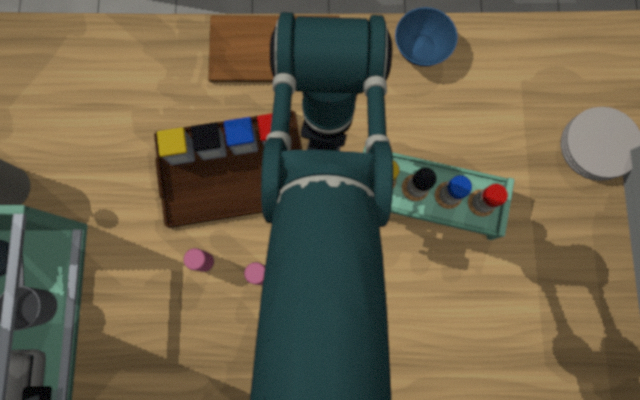

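View pics/scene9.png

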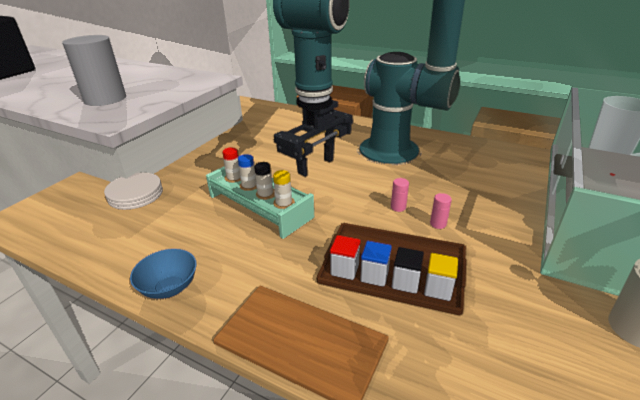

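The top view has black (424,178), blue (460,186) and red (495,195) on their seats, with yellow partly hidden by the arm. The scene view shows all four jars upright on the shelf at (283,187), (263,178), (246,170) and (231,162). The tins have not moved, the decoys are still standing and the gripper is clear. Handing in.

```bash
python3 -c "
from station import manip
print(manip.job_done())"
```

```text
the job is handed in; nothing more can be done
None
```

I moved all four jars to the shelf and handed the job in at about 27 s: left to right yellow, black, blue, red, upright on their cork seats. Red, blue and black measured within about 1.5 mm of centre. Yellow I only confirmed by eye, as the arm partly hid it. The tins and pink decoys did not move.

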